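# Set the bench grinder's tool rest with a gap gauge

### The arm

A 6-joint arm with a two-finger parallel gripper is mounted at the origin on the work surface. World frame = base frame: x ahead of the robot, y to its left, z up, the work surface at z = 0. Lengths are in m, angles in rad, forces in N, time in s.
With the tool pointing down it reaches from about 0.3 to 0.75 m from the base axis. Payload 8.5 kg.
Tool frame: the origin (TCP) lies at the very end of the fingers, on their centre line; the grasp point (between the pads) lies 19 mm behind it; z points along the fingers, y is the line along which they close (so a half turn about z gives the same grasp; the last joint's range is limited). The gripper opens to 88 mm and grips with 3 to 60 N. Pads are 18 mm wide; open, the fingers measure 123 mm over their backs; the gripper's body (75 mm by 187 mm) begins 45 mm behind the grasp point.
Start: joints at [-1.442, 0.381, 1.297, -0, 1.464, -0.215], TCP at [0.185, -0.518, 0.239] pointing down, gripper open.
Joint ranges: [-3.11, 3.11], [-0.89, 2.33], [0.22, 2.48], [-1.42, 4.56], [0.17, 2.85], [-2.88, 2.88]. Speed limits (rad/s): [2.39, 2.39, 3.14, 3.14, 3.14, 3.14].

### API

Orientations are given as a unit quaternion [w, x, y, z].
In Python, from rig import r gives the robot as it stands.
- The arm moves only by the tool play_rows, never from a script. Its argument "commands" is a list of rows, each a list of 4 numbers: the shift along the tool's x, y, z in cm, then the turn about the tool's z in degrees. In form: [[dx, dy, dz, twist], ...]. A call has 1 to 12 rows; each row is the pose to reach, as a shift and turn from the pose commanded when the call began, along the tool's axes at that moment; what a row does not reach only later rows make up. A row lasts 1/12 s, in which the tool goes at most 41.7 mm and 7.16 degrees, less where a joint would pass 70% of its speed; a pose out of reach is approached as far as the arm can. A call with a gripper value outside its range is refused whole. "hand" is the opening, from -1 (shut) to 1 (fully open), set as the call begins (left out, the last holds). The fingers move at their own pace and stop on an object; the grip force is fixed at half the most. Time passes only in rows, so rows that repeat a pose let the fingers close. It gives the time, the measured TCP pose, the force, the opening and the grip force at its end, in the units of the state.
- r.get_obs(): the state, without advancing time (a new reading comes with each control period).
- r.read_camera(name): name is "scene" or "top" or "wrist"; returns (picture, depth): 480x640x3 uint8, red, green, blue; 480x640 float32, m along the optical axis (not along the pixel's ray), 0 where there is no reading.
- r.camera_params(name): a dict with "fovy" (degrees; the focal length in pixels is half the picture's height over the tangent of half this angle, whatever the lens; pixels are square), "cx", "cy" (the principal point, pixels), "eye" and "rotation" of the camera in the world. Camera axes: x right, y up, looking along -z (the intrinsics and any distortion apply to the point x, -y, -z); pixel columns grow to the right and rows downward; lengths in m; the calibration is good to about 2 mm. A picture is of the moment at which its call begins: read the wrist's pose just before it. camera_params takes no time and is no camera call; for the wrist camera it gives the pose at the moment of the call.
- r.hand_in(): hands the job in; it is judged then, once.
The state is a dict: "t": time; "q": joint angles; "joint_vel": joint speeds; "joint_efforts": joint torques, N m; "ee_pos": TCP position; "tcp_rot": TCP orientation; "contact_force": force on the tool from outside, world axes, zero at the start; "moment": the same for the moment, N m; "opening": finger opening in m; "finger_force": force on a finger pad.
Only numpy, scipy, OpenCV 4.12 (cv2) and the standard library are available. Lean on these libraries where they do the work, as an engineer would, in place of code of your own. Each camera call takes 0.05 s, during which the arm holds its last target. There are 200 camera calls.

### The job

Take the yellow gap gauge from its wooden stand and hang its blade in the gap between the grinder's grey stone wheel and the tool rest, centred on the rest and with the gauge's foot lying flat on the rest. Let go of it, then gently push the rest (its front edge is red) towards the wheel until the blade is nipped between rest and stone, and leave the gauge standing there. Leave the blue gauge and everything else on the bench alone.

Things in the scene. Friction and masses are not known exactly. Their poses are not given: they have to be found in the camera images.
- yellow_gauge: Loose gap gauge. Origin: foot's underside where it meets the blade, mid-width; z up. Steel foot x -34 to +3 mm, 24 mm wide, z 0 to 5; upright yellow handle block x -26 to -8, y -15 to +15, z 5 to 45; steel blade 3 mm thick (x 0 to +3), 22 mm wide along y, hanging 25 mm down (z -25 to 0). Starts with its foot on the stand and its blade in a slot.
- blade_tip (a point): Middle of the lower end of the yellow gauge's blade; axes of the gauge.
- blue_gauge: The same gauge with a blue handle and a 6 mm blade; it stays in the stand's other slot. Origin and axes as for the yellow one, 56 mm from it along the stand's x.
- gauge_stand: Fixed dark wooden block 110 x 60 x 40 mm with two slots 9 mm wide, 32 mm deep, across it along y. Origin: centre of its underside; the gauges' origins start at x -16 and +40 mm, z 40 mm, axes parallel to the stand's. Which gauge is in which slot varies.
- wheel_face (a point): Point of the blue grinder's grey stone wheel nearest the robot, mid-width, at axis height, 135 mm above the bench. Wheel 150 mm diameter, 25 mm wide, axis along y, does not turn; a dark hood (87 mm radius) covers top and back of both wheels. x runs from the rest into the wheel, away from the robot; y left; z up. The brass wire wheel is not used.
- stone_wheel: The grey stone wheel itself, brittle; origin at its centre, on its axis, axes as wheel_face.
- rest_edge (a point): Middle of the tool rest's wheel-side top edge, 145 mm above the bench (10 mm above the wheel's axis); axes as wheel_face. Aluminium plate x -60 to 0, y -35 to +35 mm, its wheel-side face 20 mm high downwards, open space below. Gap to the wheel: x distance from here to wheel_face, 12 to 18 mm at the start.
- rest_front (a point): Middle of the rest's top edge on the robot's side, where the red front face (70 mm wide, 31 mm high downwards) can be pushed; axes as wheel_face.
- rest (a joint): Travel of the rest towards the wheel, m: 0 right back (gap 18 mm), 0.015 leaves a 3 mm gap, 0.018 would touch the wheel. It slides stiffly (about 4 N) and stays where it is left.
- disc_stack: Bystander: stack of red-brown sanding discs, 124 mm diameter, 30 mm high, origin under its centre.
- wrench: Bystander: steel wrench lying on the bench.
- driver: Bystander: screwdriver lying on the bench.
- offcut: Bystander: wooden offcut 140 x 60 x 30 mm, origin under its centre.
- glue: Bystander: white bottle 60 mm diameter, 150 mm high, origin under its centre.
- jar: Bystander: glass jar 70 mm diameter, 90 mm high, origin under its centre.

How it is judged:
On the way:
1. the yellow gauge's blade hangs in the still open gap, foot flat on the rest, out of the fingers (z of yellow_gauge in the frame of rest_edge between -0.003 and 0.0025 m and angle between yellow_gauge's own z axis and vertical below 0.08 rad and x of blade_tip in the frame of rest_edge above 0 m and x of blade_tip in the frame of wheel_face below 0.003 m and y of yellow_gauge in the frame of rest_edge between -0.01 and 0.01 m and contact force between the fingers and yellow_gauge below 0.1 N and x of rest_edge in the frame of wheel_face below -0.0075 m), for 0.2 s.
At the end, for the whole second after the job is handed in: The gap between rest and stone is under 4.5 mm with the yellow gauge's 3 mm blade in it: the foot's underside within 2.5 mm above the rest's top (3 mm below), the gauge within 0.08 rad of upright, within 10 mm of the rest's middle sideways, at rest and let go (z of yellow_gauge in the frame of rest_edge between -0.003 and 0.0025 m and angle between yellow_gauge's own z axis and vertical below 0.08 rad and x of blade_tip in the frame of rest_edge above 0 m and x of blade_tip in the frame of wheel_face below 0.003 m and y of yellow_gauge in the frame of rest_edge between -0.01 and 0.01 m and x of rest_edge in the frame of wheel_face above -0.0045 m and linear speed of yellow_gauge below 0.01 m/s); the robot touches nothing.
It fails at once if the blue gauge is moved by more than 20 mm, or another thing on the bench by more than 30 mm (distance of blue_gauge from where it was at the start of the episode above 0.02 m or distance of any of disc_stack, wrench, driver, offcut, glue, jar from where it was at the start of the episode above 0.03 m).
It fails at once if the blade is forced against the stone with more than 60 N (contact force between yellow_gauge and stone_wheel above 60 N).
It also fails if it takes over 50 s, if anything falls off the work surface, if the arm or the gripper's body presses on something with over 40 N, if the wrist force passes 120 N, or if a joint passes its speed limit or range.

## Working session

There is one attempt and no reset: what is moved stays moved. The work goes in short steps, Python scripts to look and compute and a tool call to move; the robot and the scene stay as the last step left them, time stands still between calls to the robot, and variables do not carry over. Pictures are saved under pics/ and viewed, at most 10 in all, crops included, and the job is handed in when it is done.

Besides the shell and the picture viewer there is one more tool, called after "Emit:" as name([rows], argument=value, ...), one row to a line, values as JSON. play_rows: Moves the arm, as the interface text tells. Its arguments: {"type":"object","properties":{"commands":{"type":"array","items":{"type":"array","items":{"type":"number"}}},"hand":{"type":"number"}},"required":["commands"]}

```bash
ls; mkdir -p pics; cat > h.py <<'E'
import numpy as np, cv2
from rig import r
def pts(name,D,P):
    h,w=D.shape; f=h/2/np.tan(np.radians(P['fovy'])/2)
    v,u=np.mgrid[:h,:w]
    c=np.stack([(u-P['cx'])/f*D,-(v-P['cy'])/f*D,-D],-1)
    return c@np.array(P['rotation']).reshape(3,3).T+np.array(P['eye'])
def ray(P,u,v,z,h=480):
    f=h/2/np.tan(np.radians(P['fovy'])/2)
    d=np.array(P['rotation']).reshape(3,3)@np.array([(u-P['cx'])/f,-(v-P['cy'])/f,-1])
    e=np.array(P['eye']); return e+d*(z-e[2])/d[2]
def cap(name):
    P=r.camera_params(name); I,D=r.read_camera(name)
    return I,D,P
E
python3 - <<'E'
from h import *
ims=[]
for n in ['scene','top','wrist']:
    I,D,P=cap(n); np.savez(f'pics/{n}0.npz',I=I,D=D)
    print(n,P); cv2.imwrite(f'pics/{n}0.png',I[...,::-1])
print(r.get_obs())
E
```

```text
pics
scene {'fovy': 57.07495643949416, 'cx': 325.5362047137407, 'cy': 235.5840593513204, 'eye': array([ 1.09452051, -0.67828186,  0.77830896]), 'rotation': array([0.84592513, 0.41940556, 0.15564078, 0.29031984])}
top {'fovy': 52.43149097158408, 'cx': 318.8933151882511, 'cy': 231.93700682828853, 'eye': array([0.36919041, 0.03462216, 1.44514877]), 'rotation': array([-0.69633397, -0.04401782,  0.04398854,  0.71501499])}
wrist {'fovy': 64.28753419563311, 'cx': 317.58517585729726, 'cy': 238.9878755804099, 'eye': array([ 0.25365172, -0.49322752,  0.38513208]), 'rotation': array([ 0.80898148, -0.11683285,  0.08290354, -0.57011057])}
{'t': 0.15, 'q': array([-1.44229162e+00,  3.81071167e-01,  1.29803033e+00, -1.47317610e-05,
        1.46359691e+00, -2.15301286e-01]), 'joint_vel': array([-0.00064509, -0.00099834, -0.00292955,  0.00020738, -0.00026495,
        0.00085655]), 'joint_efforts': array([ 5.34618971e-05, -4.38081372e+01, -2.24616283e+01,  7.12204725e-02,
        3.42739618e-02, -9.06211972e-05]), 'ee_pos': array([ 0.18535633, -0.51760414,  0.23828253]), 'tcp_rot': array([-5.52675165e-04,  9.85260743e-01,  1.71058362e-01,  1.66701623e-05]), 'contact_force': array([ 0.22745642,  0.3007889 , -0.90077734]), 'moment': array([-0.0385088 ,  0.03062402, -0.0063869 ]), 'finger_force': 0.0, 'opening': 0.08818598833707306}
```

```bash
python3 - <<'E'
s=open('h.py').read()
s=s.replace("np.array(P['rotation']).reshape(3,3)","RM(P)").replace("def pts","from scipy.spatial.transform import Rotation as Ro\ndef RM(P): return Ro.from_quat(np.roll(P['rotation'],-1)).as_matrix()\ndef pts",1)
open('h.py','w').write(s)
E
```

```text
(no output)
```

View pics/scene0.png

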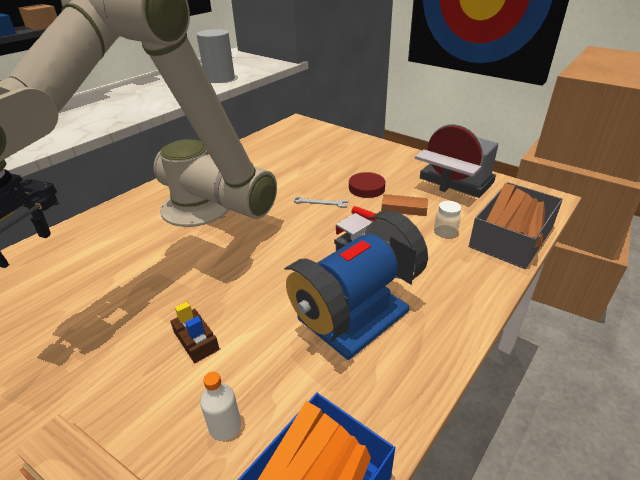

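View pics/top0.png

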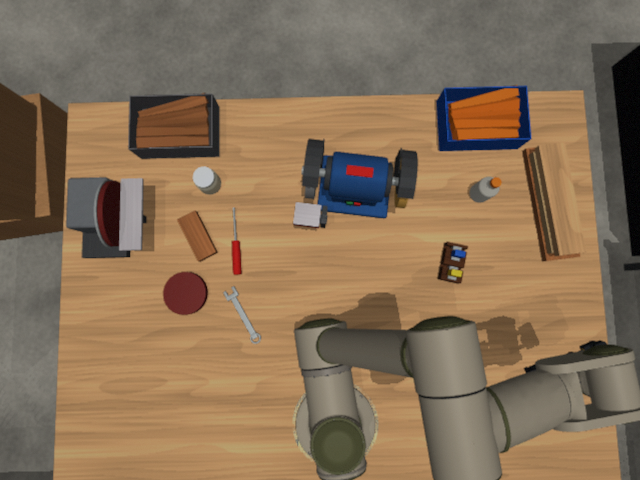

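Top view: the yellow gauge is at about (456,272) and the blue one at (459,254). The stand is tilted slightly, and the rest is at (309,214) in front of the left (stone) wheel at (314,165). Next I measure positions.

```bash
cat > m.py <<'E'
from h import *
d={n:np.load(f'pics/{n}0.npz') for n in ['scene','top']}
for n in d:
    I,D=d[n]['I'],d[n]['D']; P=r.camera_params(n); X=pts(n,D,P)
    hsv=cv2.cvtColor(I,cv2.COLOR_RGB2HSV); H,S,V=[hsv[...,i].astype(int) for i in range(3)]
    x,y,z=X[...,0],X[...,1],X[...,2]
    box=(x>.3)&(x<.55)&(y<-.15)&(y>-.45)
    for nm,m in dict(yellow=(H>22)&(H<35)&(S>150)&(z>.06)&box,blue=(H>105)&(H<125)&(S>140)&(z>.06)&box,
        stand=box&(z>.03)&(z<.044), rest=(abs(z-.145)<.006)&(x>.4)&(x<.6)&(abs(y-.06)<.07), redf=((H<6)|(H>174))&(S>150)&(x>.35)&(x<.6)&(abs(y-.07)<.09)&(z>.1)&(z<.15)).items():
        p=X[m]
        if len(p)<5: print(n,nm,len(p)); continue
        top=p[p[:,2]>np.percentile(p[:,2],90)-.004] if nm in('yellow','blue') else p
        rc=cv2.minAreaRect((top[:,:2]*1000).astype(np.float32))
        print(n,nm,len(p),'min',p.min(0).round(4),'max',p.max(0).round(4),'zmed',np.median(top[:,2]).round(4),'rect',np.round(rc[0],1),np.round(rc[1],1),round(rc[2],1))
E
python3 m.py
```

```text
scene yellow 171 min [ 0.4045 -0.3666  0.0603] max [ 0.4302 -0.3361  0.0876] zmed 0.0837 rect [ 417.  -350.1] [29.3 20.1] 65.6
scene blue 199 min [ 0.4584 -0.3797  0.06  ] max [ 0.4831 -0.3487  0.0865] zmed 0.0841 rect [ 471.1 -363.6] [29.4 18.7] 74.4
scene stand 704 min [ 0.388  -0.4003  0.0301] max [ 0.5086 -0.317   0.0439] zmed 0.0389 rect [ 448.4 -358. ] [ 60.2 114.1] 76.0
scene rest 338 min [0.5457 0.0225 0.1391] max [0.5996 0.0989 0.1468] zmed 0.1434 rect [577.2  62.6] [73.6 53. ] 80.7
scene redf 30 min [0.5462 0.0278 0.1134] max [0.5553 0.048  0.1387] zmed 0.1224 rect [550.5  37.7] [ 8.9 20.1] 2.9
top yellow 79 min [ 0.4057 -0.3615  0.0621] max [ 0.4238 -0.3285  0.0904] zmed 0.0868 rect [ 415.6 -343.8] [29.4 14. ] 88.3
top blue 75 min [ 0.4597 -0.3726  0.0602] max [ 0.4786 -0.3425  0.0928] zmed 0.0863 rect [ 468.6 -357.1] [29.9 13.5] 76.3
top stand 470 min [ 0.3897 -0.3956  0.0301] max [ 0.5091 -0.3122  0.044 ] zmed 0.0393 rect [ 448.9 -353.6] [ 62.5 110.4] 76.3
top rest 445 min [0.548  0.0278 0.139 ] max [0.6    0.1018 0.1508] zmed 0.1447 rect [578.3  65.6] [70.1 52. ] 81.9
top redf 3
```

```bash
cat >> h.py <<'E'
def to(p,yaw):
    "shift (cm, tool axes) and twist (deg) from measured pose to world p, tool x at yaw deg"
    o=r.get_obs(); R=Ro.from_quat(np.roll(o['tcp_rot'],-1)).as_matrix()
    cur=np.degrees(np.arctan2(R[1,0],R[0,0]))
    print('cur',o['ee_pos'].round(4),'yaw',cur.round(2),'tilt',np.degrees(np.arccos(-R[2,2])).round(2),'| move',(R.T@(np.array(p)-o['ee_pos'])*100).round(2),'twist',round(cur-yaw,2))
E
python3 -c "
from h import *
to([.417,-.348,.2],-14.2)"
```

```text
cur [ 0.1854 -0.5176  0.2383] yaw 19.7 tilt 0.06 | move [27.52 -8.16  3.84] twist 33.9
```

Emit:
play_rows([
  [2, -0.6, 0.3, 2.5],
  [4.6, -1.4, 0.6, 5.7],
  [7.3, -2.2, 1, 9],
  [10, -3, 1.4, 12.3],
  [12.8, -3.8, 1.8, 15.8],
  [15.5, -4.6, 2.2, 19],
  [18.3, -5.4, 2.6, 22.5],
  [21, -6.2, 3, 25.9],
  [23.5, -7, 3.3, 29],
  [25.6, -7.6, 3.6, 31.5],
  [27, -8, 3.8, 33],
  [27.5, -8.2, 3.8, 33.9],
], hand=0.1)

```text
t: 1.15
ee_pos: [0.418, -0.3463, 0.2001]
tcp_rot: [-0.001, 0.992, -0.123, -0.0]
contact_force: [-0.3, -0.4, 0.0]
opening: 0.0483
finger_force: 0.0
```

Emit:
play_rows([
  [0, 0, 0, 0],
  [0, 0, 0, 0],
  [0, 0, 0, 0],
])

```text
t: 1.4
ee_pos: [0.4163, -0.3482, 0.2007]
tcp_rot: [-0.0, 0.992, -0.124, -0.0]
contact_force: [-0.5, -0.4, 0.6]
opening: 0.0485
finger_force: 0.0
```

```bash
python3 - <<'E'
from h import *
I,D,P=cap('wrist'); np.savez('pics/wrist1.npz',I=I,D=D); cv2.imwrite('pics/wrist1.png',I[...,::-1])
X=pts('w',D,P); x,y,z=X[...,0],X[...,1],X[...,2]
hsv=cv2.cvtColor(I,cv2.COLOR_RGB2HSV); H,S,V=[hsv[...,i].astype(int) for i in range(3)]
box=(x>.3)&(x<.55)&(y<-.2)&(y>-.45)
for nm,m in dict(yellow=(H>22)&(H<35)&(S>150)&(abs(z-.085)<.004)&box,blue=(H>105)&(H<125)&(S>140)&(abs(z-.085)<.004)&box,stand=box&(abs(z-.04)<.003)).items():
    p=X[m]
    if len(p)<5: print(nm,len(p)); continue
    print(nm,len(p),p[:,2].mean(),*[np.round(a,1) for a in cv2.minAreaRect((p[:,:2]*1000).astype(np.float32))])
print(r.get_obs()['opening'],P['eye']); to([.417,-.348,.052],-14.2)
E
```

```text
yellow 744 0.08559490653726562 [ 416. -348.] [28.8 17.9] 76.6
blue 1116 0.08574617941890254 [ 470.1 -361.5] [29.2 16.6] 75.7
stand 5402 0.04079331849942701 [ 447.8 -355.8] [ 60.2 110. ] 76.1
0.04893036428171499 [ 0.48662201 -0.36625674  0.34758808]
cur [ 0.4162 -0.3483  0.2008] yaw -14.22 tilt 0.0 | move [ 0.07 -0.05 14.88] twist -0.02
```

View pics/wrist1.png

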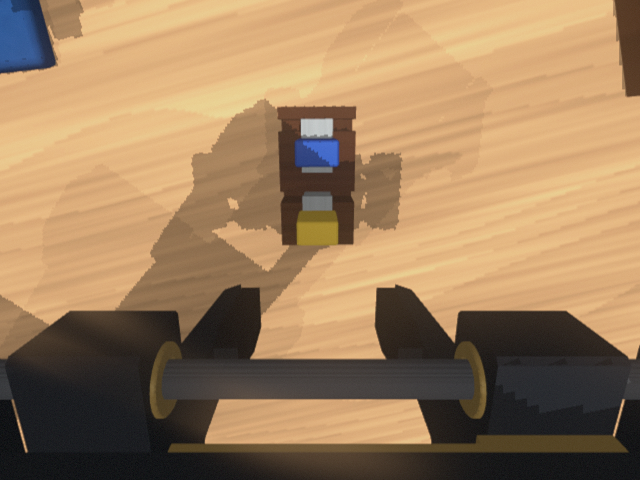

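The yellow handle is at (317,228) and blue at (317,153), both centred between the fingers. The handle centre matches the TCP to 0.3 mm, so I go straight down.

Emit:
play_rows([
  [0, 0, 1.5, 0],
  [0, 0, 3.5, 0],
  [0, 0, 6, 0],
  [0, 0, 8.5, 0],
  [0, 0, 10.5, 0],
  [0, 0, 12, 0],
  [0, 0, 13.2, 0],
  [0, 0, 14.1, 0],
  [0, 0, 14.6, 0],
  [0, 0, 14.8, 0],
  [0, 0, 14.9, 0],
  [0, 0, 14.9, 0],
])

```text
t: 2.45
ee_pos: [0.4168, -0.3482, 0.0522]
tcp_rot: [0.0, 0.992, -0.124, 0.0]
contact_force: [0.1, 0.2, 0.1]
opening: 0.0486
finger_force: 0.0
```

Emit:
play_rows([
  [0, 0, 0, 0],
  [0, 0, 0, 0],
  [0, 0, 0, 0],
  [0, 0, 0, 0],
  [0, 0, 0, 0],
  [0, 0, 0, 0],
], hand=-1)

```text
t: 2.95
ee_pos: [0.4168, -0.348, 0.0521]
tcp_rot: [0.0, 0.992, -0.124, 0.0]
contact_force: [-0.2, 0.7, 4.5]
opening: 0.0298
finger_force: 30.0
```

Emit:
play_rows([
  [0, 0, -0.5, 0],
  [0, 0, -1.5, 0],
  [0, 0, -3, 0],
  [0, 0, -5, 0],
  [0, 0, -7.5, 0],
  [0, 0, -10, 0],
  [0, 0, -12.5, 0],
  [0, 0, -15, 0],
  [0, 0, -17, 0],
  [0, 0, -18.4, 0],
  [0, 0, -19.4, 0],
  [0, 0, -20, 0],
])

```text
t: 3.95
ee_pos: [0.4167, -0.3479, 0.2537]
tcp_rot: [0.001, 0.992, -0.124, 0.001]
contact_force: [-0.8, 0.0, -1.0]
opening: 0.0295
finger_force: 30.0
```

```bash
python3 -c "
from h import *
to([.455,.08,.25],-8.7)
print(r.get_obs()['opening'],r.get_obs()['contact_force'])"
```

```text
cur [ 0.4167 -0.3479  0.2537] yaw -14.2 tilt 0.13 | move [ -6.78 -42.42   0.3 ] twist -5.5
0.029474605597551485 [-0.78493517  0.00810732 -0.97294895]
```

Emit:
play_rows([
  [-0.3, -1.5, 0, -0.2],
  [-0.6, -4, 0, -0.5],
  [-1.1, -7, 0, -0.9],
  [-1.7, -10.5, 0, -1.4],
  [-2.2, -14, 0, -1.8],
  [-2.8, -17.5, 0, -2.3],
  [-3.4, -21, 0, -2.7],
  [-3.9, -24.5, 0, -3.2],
  [-4.5, -28, 0, -3.6],
  [-5, -31.5, 0, -4.1],
  [-5.6, -35, 0, -4.5],
  [-6, -37.5, 0, -4.9],
])

```text
t: 4.95
ee_pos: [0.4492, 0.0336, 0.2514]
tcp_rot: [-0.0, 0.997, -0.08, -0.001]
contact_force: [0.8, -1.0, -0.8]
opening: 0.0297
finger_force: 30.0
```

Emit:
play_rows([
  [-0.3, -2, 0, -0.2],
  [-0.6, -3.5, 0.1, -0.4],
  [-0.7, -4.5, 0.2, -0.5],
  [-0.8, -4.9, 0.3, -0.6],
  [-0.8, -4.9, 0.3, -0.6],
  [-0.8, -4.9, 0.3, -0.6],
  [-0.8, -4.9, 0.3, -0.6],
])

```text
t: 5.53
ee_pos: [0.4505, 0.0793, 0.2487]
tcp_rot: [0.0, 0.997, -0.076, -0.0]
contact_force: [0.9, 0.4, -0.8]
opening: 0.0297
finger_force: 30.0
```

```bash
python3 - <<'E'
from h import *
I,D,P=cap('wrist'); np.savez('pics/wrist2.npz',I=I,D=D); cv2.imwrite('pics/wrist2.png',I[...,::-1])
X=pts('w',D,P); x,y,z=X[...,0],X[...,1],X[...,2]
m=(abs(z-.145)<.003)&(x>.5)&(x<.65)&(abs(y-.065)<.08)
n,l,s,c=cv2.connectedComponentsWithStats(m.astype(np.uint8)); k=1+s[1:,4].argmax(); p=X[l==k]
print(s[k],p[:,2].mean(),*[np.round(a,1) for a in cv2.minAreaRect((p[:,:2]*1000).astype(np.float32))])
print(np.round(cv2.boxPoints(cv2.minAreaRect((p[:,:2]*1000).astype(np.float32))),1).tolist())
hsv=cv2.cvtColor(I,cv2.COLOR_RGB2HSV); H,S,V=[hsv[...,i].astype(int) for i in range(3)]
g=(z<.2)&(z>.11)&(x>.6)&(x<.66)&(abs(y-.06)<.06)
q=X[g]; print('wheel',len(q),q.min(0),q.max(0))
to([.5,.08,.25],-8.7)
E
```

```text
[ 250    0  121   77 8989] 0.14581413181014222 [572.   64.6] [70.1 40.7] 81.6
[[546.7000122070312, 32.79999923706055], [587.0, 26.899999618530273], [597.2000122070312, 96.30000305175781], [556.9000244140625, 102.19999694824219]]Traceback (most recent call last):
  File "<stdin>", line 10, in <module>
    return umr_minimum(a, axis, None, out, keepdims, initial, where)
ValueError: zero-size array to reduction operation minimum which has no identity
```

View pics/wrist2.png

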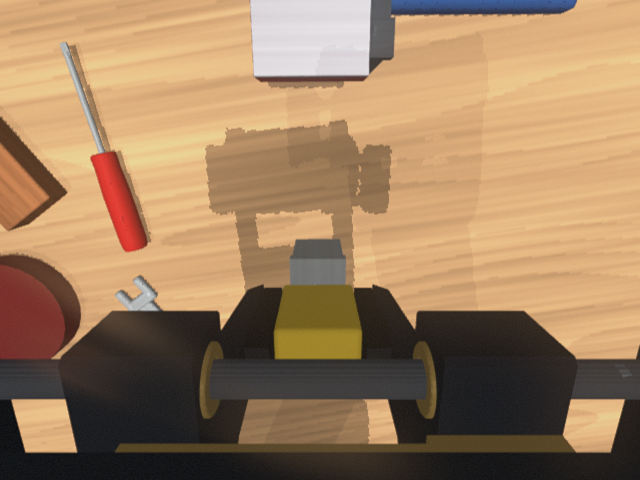

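The rest's front part is at the image top (250–370, 0–77), and the gauge hangs straight in the grip. Moving 6 cm forward will bring the gap into view.

Emit:
play_rows([
  [1, 0, 0, 0],
  [2.5, 0, 0, 0],
  [4, 0, 0, 0],
  [5.2, 0, 0, 0],
  [6, 0, 0, 0],
  [6, 0, 0, 0],
  [6, 0, 0, 0],
  [6, 0, 0, 0],
])

```text
t: 6.25
ee_pos: [0.5094, 0.0709, 0.2487]
tcp_rot: [-0.0, 0.997, -0.076, -0.0]
contact_force: [0.6, -1.0, -1.4]
opening: 0.0298
finger_force: 30.0
```

```bash
cat > v.py <<'E'
import sys
from h import *
I,D,P=cap('wrist'); n=sys.argv[1]; np.savez(f'pics/{n}.npz',I=I,D=D); cv2.imwrite(f'pics/{n}.png',I[...,::-1])
X=pts('w',D,P); x,y,z=X[...,0],X[...,1],X[...,2]
m=(abs(z-.1455)<.003)&(x>.5)&(x<.65)&(abs(y-.065)<.08)
k_,l,s,c=cv2.connectedComponentsWithStats(m.astype(np.uint8)); k=1+s[1:,4].argmax(); p=X[l==k]
b=cv2.minAreaRect((p[:,:2]*1000).astype(np.float32))
print(s[k],p[:,2].mean(),b); print(np.round(cv2.boxPoints(b),1).tolist())
a=np.radians(-8.4); u=np.array([np.cos(a),np.sin(a)]); v=np.array([-u[1],u[0]])
c0=np.array([.5518,.0675]); L=(X[...,:2]-c0)@u; W=(X[...,:2]-c0)@v
for zz in np.arange(.12,.2,.01):
    q=(abs(z-zz)<.004)&(abs(W)<.01)&(L>.06)&(L<.2)
    if q.sum()>3: print('wheel z',round(zz,3),q.sum(),'Lmin',L[q].min().round(4),np.median(L[q]).round(4))
q=(z>.16)&(z<.2)&(L>.05)&(L<.16)&(abs(W)<.05)
if q.any(): print('wheel W range',np.percentile(W[q],[0,2,50,98,100]).round(4))
E
python3 v.py wrist3
```

```text
[  254    74   115   101 11012] 0.14582619552770826 ((581.6248779296875, 63.23434066772461), (70.1377944946289, 60.132450103759766), 81.69236755371094)
[[546.7999877929688, 32.900001525878906], [606.2999877929688, 24.200000762939453], [616.4000244140625, 93.5999984741211], [556.9000244140625, 102.30000305175781]]
wheel z 0.13 36 Lmin 0.0773 0.0776
wheel z 0.14 134 Lmin 0.077 0.0776
wheel z 0.15 209 Lmin 0.0778 0.0787
wheel z 0.16 302 Lmin 0.0797 0.0815
wheel z 0.17 512 Lmin 0.0831 0.0858
wheel z 0.18 226 Lmin 0.0877 0.0898
wheel W range [-0.0124 -0.0119  0.0001  0.0121  0.0126]
```

View pics/wrist3.png

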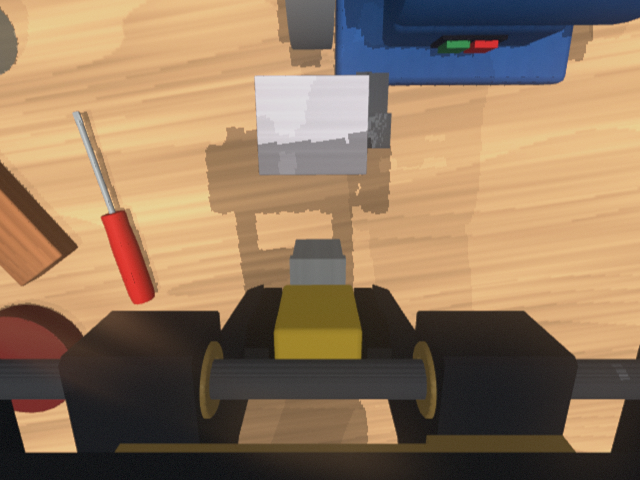

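Rest fully visible (255–368, 75–175), wheel front at (310,50), gap about 17 mm. Now I check the gauge's pose in the hand.

```bash
python3 - <<'E'
from h import *
d=np.load('pics/wrist3.npz'); P=r.camera_params('wrist'); X=pts('w',d['D'],P); o=r.get_obs()
R=Ro.from_quat(np.roll(o['tcp_rot'],-1)).as_matrix(); T=(X-o['ee_pos'])@R*1000
hsv=cv2.cvtColor(d['I'],cv2.COLOR_RGB2HSV); H,S,V=[hsv[...,i].astype(int) for i in range(3)]
near=(abs(T[...,2])<60)&(T[...,2]<45)
Y=near&(H>22)&(H<35)&(S>150); v,u=np.mgrid[:480,:640]
t=T[Y]; print('yellow z pct',np.percentile(t[:,2],[1,10,50,90,99]).round(1))
top=t[t[:,2]<np.percentile(t[:,2],5)+2]; print('top',len(top),top.min(0).round(1),top.max(0).round(1))
fr=t[t[:,2]>np.percentile(t[:,2],5)+4]; print('front',np.median(fr,0).round(1),fr.min(0).round(1),fr.max(0).round(1))
st=near&(S<60)&(u>285)&(u<350)&(v>236)&(v<290); t=T[st]; print('steel',len(t),t.min(0).round(1),t.max(0).round(1),np.median(t,0).round(1))
for row in range(238,286,5):
    t=T[row,300:338]; print(row,np.median(t,0).round(1),end=' ; ')
a=np.radians(-8.3);U=np.array([np.cos(a),np.sin(a)]); e=np.array([.61135,.0589])
to([*(e-.014*U),.175],-8.3)
E
```

```text
yellow z pct [-34.8 -34.1 -31.8  -8.7   1.5]
top 2521 [ -3.4 -14.7 -35.8] [  8.7  15.  -32.3]
front [  7.8  -0.  -17.6] [ -8.4 -15.9 -30.3] [ 8.8 16.1  4.1]
steel 2365 [  6.9 -11.8   2.6] [19.4 12.1 35.3] [16.5 -0.1  6.7]
238 [-43.    1.3 247.5] ; 243 [18.9  0.6 27.9] ; 248 [18.9  0.6 20.1] ; 253 [18.8  0.3 13. ] ; 258 [18.9  0.6  6.2] ; 263 [16.6  0.6  6.2] ; 268 [14.3  0.6  6.3] ; 273 [12.1  0.6  6.2] ; 278 [9.7 0.6 6.4] ; 283 [7.4 0.6 6.3] ; cur [0.5094 0.071  0.2489] yaw -8.7 tilt 0.01 | move [ 8.86 -0.34  7.39] twist -0.4
```

Emit:
play_rows([
  [1, 0, 0, 0],
  [2.8, -0.1, 0, -0.1],
  [4.8, -0.2, 0, -0.2],
  [6.6, -0.25, 0, -0.3],
  [8, -0.3, 0, -0.4],
  [8.8, -0.34, 0, -0.4],
  [9, -0.34, 0, -0.4],
  [9, -0.34, 0, -0.4],
  [9, -0.34, 0, -0.4],
  [9, -0.34, 0, -0.4],
])

```text
t: 7.13
ee_pos: [0.5986, 0.0609, 0.2491]
tcp_rot: [-0.0, 0.997, -0.072, 0.0]
contact_force: [0.0, 0.6, -1.0]
opening: 0.0298
finger_force: 30.0
```

```bash
python3 - <<'E'
from h import *
a=np.radians(-8.3);U=np.array([np.cos(a),np.sin(a)]); e=np.array([.61135,.0589])
to([*(e-.0124*U),.159],-8.3)
E
```

```text
cur [0.5986 0.0609 0.2491] yaw -8.29 tilt 0.0 | move [0.05 0.01 9.01] twist 0.01
```

Pose is right; lower to about 2 mm above contact.

Emit:
play_rows([
  [0, 0, 0.8, 0],
  [0, 0, 2, 0],
  [0, 0, 3.3, 0],
  [0, 0, 4.6, 0],
  [0, 0, 5.8, 0],
  [0, 0, 6.8, 0],
  [0, 0, 7.6, 0],
  [0, 0, 8.2, 0],
  [0, 0, 8.6, 0],
  [0, 0, 8.9, 0],
  [0, 0, 9, 0],
  [0, 0, 9, 0],
])

```text
t: 8.13
ee_pos: [0.5994, 0.0607, 0.1589]
tcp_rot: [0.0, 0.997, -0.072, 0.0]
contact_force: [0.2, -0.5, -0.4]
opening: 0.0294
finger_force: 30.0
```

Emit:
play_rows([
  [0, 0, 0.05, 0],
  [0, 0, 0.1, 0],
  [0, 0, 0.15, 0],
  [0, 0, 0.2, 0],
  [0, 0, 0.2, 0],
  [0, 0, 0.2, 0],
])

```text
t: 8.63
ee_pos: [0.5994, 0.0607, 0.1571]
tcp_rot: [0.0, 0.997, -0.072, 0.0]
contact_force: [-1.0, -0.0, 2.7]
opening: 0.0301
finger_force: 30.0
```

Emit:
play_rows([
  [0, 0, 0, 0],
  [0, 0, 0, 0],
  [0, 0, 0, 0],
  [0, 0, 0, 0],
  [0, 0, 0, 0],
  [0, 0, 0, 0],
], hand=0.1)

```text
t: 9.13
ee_pos: [0.5993, 0.0607, 0.1567]
tcp_rot: [-0.0, 0.997, -0.072, -0.0]
contact_force: [1.0, 0.4, -0.6]
opening: 0.0485
finger_force: 0.0
```

Emit:
play_rows([
  [0, 0, -0.5, 0],
  [0, 0, -1.5, 0],
  [0, 0, -3, 0],
  [0, 0, -5, 0],
  [0, 0, -7.5, 0],
  [0, 0, -9.5, 0],
  [-1.5, 0, -11, 0],
  [-4, 0, -12, 0],
  [-7, 0, -12, 0],
  [-9, 0, -12, 0],
  [-10, 0, -12, 0],
  [-10, 0, -12, 0],
])

```text
t: 10.13
ee_pos: [0.4992, 0.0755, 0.2781]
tcp_rot: [-0.0, 0.997, -0.072, 0.001]
contact_force: [1.3, -0.0, 0.5]
opening: 0.0487
finger_force: 0.0
```

Emit:
play_rows([
  [0, 0, 0, 0],
  [0, 0, 0, 0],
], hand=-1)

```text
t: 10.3
ee_pos: [0.5014, 0.0749, 0.2768]
tcp_rot: [0.0, 0.997, -0.072, 0.0]
contact_force: [0.3, -0.3, -0.2]
opening: 0.0372
finger_force: 0.0
```

```bash
cat > g.py <<'E'
import sys
from h import *
I,D,P=cap('wrist'); cv2.imwrite(f'pics/{sys.argv[1]}.png',I[...,::-1]); X=pts('w',D,P)
a=np.radians(-8.3);U=np.array([np.cos(a),np.sin(a)]); V=np.array([-U[1],U[0]]); e=np.array([.61135,.0589])
L=(X[...,:2]-e)@U*1000; W=(X[...,:2]-e)@V*1000; z=X[...,2]*1000
hsv=cv2.cvtColor(I,cv2.COLOR_RGB2HSV); H,S,_=[hsv[...,i].astype(int) for i in range(3)]
loc=(abs(L)<90)&(abs(W)<50)
def rep(n,m):
    if m.sum()>5: print(n,m.sum(),'L',np.percentile(L[m],[0,3,50,97,100]).round(1),'W',np.percentile(W[m],[0,50,100]).round(1),'z',np.percentile(z[m],[0,50,100]).round(1))
Y=loc&(H>22)&(H<35)&(S>150)&(z>140)
rep('handle top',Y&(abs(z-190.5)<2)); rep('handle front',Y&(z<186)&(z>152))
rep('foot/rest front',loc&(abs(z-151)<2)&(S<60)); rep('rest',loc&(abs(z-145.7)<2)&(S<60)&(L<20)); rep('wheel',(abs(z-140)<4)&(abs(W)<12)&(L>0)&(L<40))
o=r.get_obs(); print(o['t'],o['opening'])
to([*(e-.085*U),.135],-8.3)
E
python3 g.py wrist4
```

```text
handle top 1536 L [-22.  -21.4 -13.5  -5.8  -5.2] W [-14.4  -0.1  14. ] z [188.5 190.7 192.5]
foot/rest front 906 L [-30.1 -30.  -22.3  19.   19.7] W [-12.3  -0.1  12.1] z [149.  150.8 153. ]
rest 6961 L [-59.8 -58.3 -35.8  -1.8  18.6] W [-35.2   0.   34.9] z [143.7 145.8 147.7]
wheel 134 L [16.7 16.8 17.4 18.  18.2] W [-11.6  -0.1  12. ] z [136.  140.2 144. ]
10.35 0.03327515165240819
cur [0.5014 0.0748 0.2766] yaw -8.32 tilt 0.0 | move [ 2.610e+00 -1.000e-02  1.416e+01] twist -0.02
```

View pics/wrist4.png

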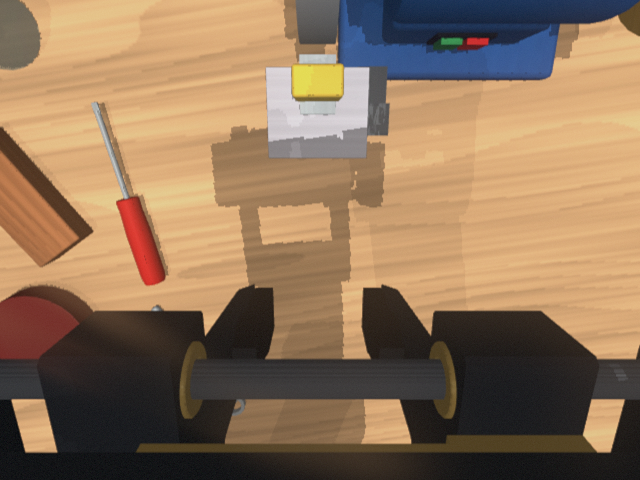

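Gauge stands upright: handle at (318,82), foot back at L=-30, so the blade spans about 4–7 mm into a 17 mm gap. I close the fingers, go down behind the rest, and push its red face.

Emit:
play_rows([
  [0, 0, 1.5, 0],
  [0, 0, 4, 0],
  [0, 0, 7, 0],
  [0, 0, 10, 0],
  [0, 0, 12, 0],
  [0, 0, 13.4, 0],
  [0.4, 0, 14.2, 0],
  [1.2, 0, 14.4, 0],
  [2, 0, 14.4, 0],
  [2.6, 0, 14.4, 0],
  [2.6, 0, 14.4, 0],
  [2.6, 0, 14.4, 0],
], hand=-1)

```text
t: 11.35
ee_pos: [0.5267, 0.0712, 0.1333]
tcp_rot: [0.0, 0.997, -0.072, 0.001]
contact_force: [-0.4, 0.4, 0.3]
opening: 0.0008
finger_force: 0.0
```

Emit:
play_rows([
  [0.2, 0, 0, 0],
  [0.4, 0, 0, 0],
  [0.6, 0, 0, 0],
  [0.7, 0, 0, 0],
  [0.8, 0, 0, 0],
  [0.9, 0, 0, 0],
  [1, 0, 0, 0],
  [1.1, 0, 0, 0],
  [1.2, 0, 0, 0],
  [1.2, 0, 0, 0],
])

```text
t: 12.18
ee_pos: [0.5381, 0.0696, 0.1327]
tcp_rot: [0.0, 0.997, -0.072, 0.0]
contact_force: [-0.2, -0.2, 0.2]
opening: 0.0006
finger_force: 0.0
```

```bash
sed 's/-.085\*U),.135/-.069*U),.133/' -i g.py; python3 g.py wrist5
```

```text
handle top 9104 L [-22.2 -21.1 -12.7  -5.   -4.3] W [-15.   -0.3  14.7] z [188.5 190.8 192.5]
handle front 75 L [-4.4 -4.4 -4.3 -4.3 -4.2] W [-10.7  -1.3  10.5] z [170.  180.4 183.9]
foot/rest front 3478 L [-70.2 -65.3   1.3  18.9  19.7] W [-14.7  -0.1  14.3] z [149.  150.9 153. ]
rest 21593 L [-66.1 -59.  -37.7  -1.1  18.4] W [-35.1   0.   35.1] z [143.7 145.9 147.7]
wheel 433 L [16.7 16.8 17.3 17.8 18. ] W [-11.9  -0.1  12. ] z [136.  140.2 144. ]
12.2333 0.0004193525370873927
cur [0.538  0.0696 0.1327] yaw -8.3 tilt 0.0 | move [ 0.51  0.   -0.03] twist -0.0
```

Emit:
play_rows([
  [0.1, 0, 0, 0],
  [0.2, 0, 0, 0],
  [0.3, 0, 0, 0],
  [0.4, 0, 0, 0],
  [0.5, 0, 0, 0],
  [0.6, 0, 0, 0],
  [0.7, 0, 0, 0],
  [0.8, 0, 0, 0],
  [0.9, 0, 0, 0],
  [1, 0, 0, 0],
])

```text
t: 13.07
ee_pos: [0.5478, 0.0682, 0.1327]
tcp_rot: [0.0, 0.997, -0.072, -0.0]
contact_force: [-4.0, 0.7, 3.0]
opening: 0.0004
finger_force: 1.9
```

```bash
python3 g.py wrist6
```

```text
handle top 8686 L [-16.2 -15.2  -6.6   1.    1.7] W [-14.9  -0.3  14.6] z [188.5 190.8 192.5]
handle front 257 L [1.5 1.6 1.7 1.7 1.8] W [-12.4  -0.6  11.7] z [164.4 174.9 185.8]
foot/rest front 3291 L [-57.4 -55.5   7.1  18.8  19.4] W [-14.6  -0.1  14.3] z [149.  150.9 153. ]
rest 20508 L [-56.1 -52.9 -32.1   4.8  18.3] W [-35.2   0.4  35.2] z [143.7 145.9 147.7]
wheel 256 L [16.8 16.8 17.3 17.7 17.8] W [-11.9  -0.5  11.8] z [136.1 140.2 144. ]
13.1167 0.0007348197001357698
cur [0.548  0.0681 0.1327] yaw -8.3 tilt 0.0 | move [-0.5   0.   -0.03] twist -0.0
```

Emit:
play_rows([
  [0.06, 0, 0, 0],
  [0.12, 0, 0, 0],
  [0.18, 0, 0, 0],
  [0.24, 0, 0, 0],
  [0.3, 0, 0, 0],
  [0.36, 0, 0, 0],
  [0.42, 0, 0, 0],
  [0.48, 0, 0, 0],
  [0.54, 0, 0, 0],
  [0.6, 0, 0, 0],
  [0.65, 0, 0, 0],
  [0.65, 0, 0, 0],
])

```text
t: 14.12
ee_pos: [0.5544, 0.0672, 0.1327]
tcp_rot: [0.0, 0.997, -0.072, 0.0]
contact_force: [-4.2, 0.1, 1.0]
opening: 0.0006
finger_force: 1.8
```

```bash
python3 g.py wrist7
```

```text
handle top 8409 L [-12.1 -10.8  -2.3   5.2   5.9] W [-14.8  -0.3  14.7] z [188.5 190.8 192.5]
handle front 282 L [5.6 5.7 5.8 6.  6.1] W [-12.8  -0.3  12.7] z [158.9 174.5 185.8]
foot/rest front 3740 L [-53.4 -48.8  12.2  49.3  50.9] W [-50.   -2.   14.1] z [149.  150.9 153. ]
rest 19812 L [-49.5 -46.3 -26.3  11.4  18.2] W [-35.2   0.   35.2] z [143.7 145.9 147.7]
wheel 132 L [17.  17.3 17.4 17.6 17.6] W [-11.9  -0.   11.9] z [138.8 141.7 143.9]
14.1667 0.0005291922243583307
cur [0.5544 0.0672 0.1327] yaw -8.3 tilt 0.01 | move [-1.14  0.   -0.03] twist -0.0
```

Emit:
play_rows([
  [0.02, 0, 0, 0],
  [0.04, 0, 0, 0],
  [0.06, 0, 0, 0],
  [0.08, 0, 0, 0],
  [0.1, 0, 0, 0],
  [0.12, 0, 0, 0],
  [0.12, 0, 0, 0],
])

```text
t: 14.75
ee_pos: [0.5555, 0.067, 0.1327]
tcp_rot: [0.0, 0.997, -0.072, 0.0]
contact_force: [-4.2, -1.0, 1.5]
opening: 0.0004
finger_force: 2.0
```

Emit:
play_rows([
  [0.02, 0, 0, 0],
  [0.03, 0, 0, 0],
  [0.03, 0, 0, 0],
])

```text
t: 15.0
ee_pos: [0.5557, 0.067, 0.1327]
tcp_rot: [0.0, 0.997, -0.072, -0.0]
contact_force: [-4.8, -0.4, 1.4]
opening: 0.0003
finger_force: 2.3
```

Emit:
play_rows([
  [0.02, 0, 0, 0],
  [0.03, 0, 0, 0],
  [0.03, 0, 0, 0],
])

```text
t: 15.25
ee_pos: [0.5557, 0.067, 0.1327]
tcp_rot: [0.0, 0.997, -0.072, -0.0]
contact_force: [-5.1, -0.4, 2.7]
opening: 0.0004
finger_force: 3.0
```

```bash
python3 g.py wrist8
```

```text
handle top 8291 L [-12.  -10.8  -2.3   5.2   5.9] W [-14.9  -0.3  14.7] z [188.5 190.8 192.5]
handle front 329 L [5.7 5.7 5.9 6.  6.1] W [-12.9  -0.   12.7] z [160.2 173.4 185.9]
foot/rest front 3699 L [-48.3 -47.5  12.3  49.5  52.1] W [-50.   -2.2  14.3] z [149.  150.9 153. ]
rest 19415 L [-48.2 -44.9 -24.   12.8  18. ] W [-35.2   0.   35.2] z [143.7 145.9 147.7]
wheel 169 L [17.  17.  17.4 17.7 17.7] W [-11.8  -0.   11.8] z [136.1 140.6 144. ]
15.3 0.00046492957686625723
cur [0.5557 0.067  0.1327] yaw -8.3 tilt 0.05 | move [-1.28  0.   -0.03] twist 0.0
```

Emit:
play_rows([
  [0.02, 0, 0, 0],
  [0.04, 0, 0, 0],
  [0.05, 0, 0, 0],
  [0.05, 0, 0, 0],
])

```text
t: 15.63
ee_pos: [0.5557, 0.067, 0.1327]
tcp_rot: [0.0, 0.997, -0.072, -0.001]
contact_force: [-8.1, 0.8, 3.8]
opening: 0.0007
finger_force: 4.1
```

```bash
cat >> g.py <<'E'
m=(abs(z-145.7)<1.5)&(abs(W)>16)&(abs(W)<33)&(L<25)&(L>-50); rep('REST EDGE',m)
for w in range(-32,33,8):
    q=m&(abs(W-w)<2); 
    if q.any(): print(w,L[q].max().round(2),end=' ')
E
python3 g.py wrist9
```

```text
handle top 8296 L [-11.9 -10.8  -2.3   5.3   6.1] W [-14.9  -0.   14.7] z [188.5 190.8 192.5]
handle front 329 L [5.7 5.7 5.9 6.  6.1] W [-13.3  -1.   12.6] z [159.8 172.9 185.9]
foot/rest front 3671 L [-52.4 -47.4  12.1  49.4  52.1] W [-50.   -2.   14.3] z [149.  150.9 153. ]
rest 19411 L [-48.3 -44.9 -23.9  12.8  18. ] W [-35.1   0.   35.2] z [143.7 145.9 147.7]
wheel 156 L [17.1 17.1 17.4 17.7 17.7] W [-11.8   0.7  11.9] z [136.8 140.6 144. ]
15.6833 0.0003272268546194015
cur [0.5557 0.067  0.1327] yaw -8.29 tilt 0.12 | move [-1.28 -0.   -0.03] twist 0.01
REST EDGE 12555 L [-45.9 -43.8 -14.2  12.8  13.9] W [-33.   16.1  33. ] z [144.2 145.9 147.2]
-32 13.81 -24 13.82 -16 13.8 16 13.84 24 13.85 32 13.87
```

The force rises with no further motion and the rest edge is at 13.85 mm with the wheel face at about 17 mm, so the gap is about 3 mm and the blade is nipped. Backing off.

Emit:
play_rows([
  [-0.1, 0, 0, 0],
  [-0.3, 0, 0, 0],
  [-0.8, 0, 0, 0],
  [-1.6, 0, 0, 0],
  [-3, 0, 0, 0],
  [-4.5, 0, 0, 0],
  [-6, 0, -1, 0],
  [-7, 0, -3, 0],
  [-7.5, 0, -6, 0],
  [-7.5, 0, -9, 0],
  [-7.5, 0, -11, 0],
  [-7.5, 0, -12, 0],
])

```text
t: 16.68
ee_pos: [0.4826, 0.0779, 0.2558]
tcp_rot: [-0.0, 0.997, -0.072, 0.003]
contact_force: [-0.5, 0.6, -0.3]
opening: 0.0004
finger_force: 0.0
```

Emit:
play_rows([
  [0, 0, 0, 0],
  [0, 0, 0, 0],
  [0, 0, 0, 0],
])

```text
t: 16.93
ee_pos: [0.4818, 0.0778, 0.2517]
tcp_rot: [-0.0, 0.997, -0.072, -0.001]
contact_force: [0.3, -0.5, 0.3]
opening: 0.0007
finger_force: 0.0
```

```bash
python3 g.py wrist10
```

```text
handle top 1562 L [-12.2 -11.5  -6.   -0.7  -0.3] W [-14.6  -0.5  14.3] z [188.7 190.7 192.5]
foot/rest front 657 L [-20.2 -19.9 -15.9 -11.8 -11.6] W [-11.9   0.   11.9] z [149.1 150.8 152.6]
rest 8941 L [-46.  -44.8 -23.4   9.6  12.2] W [-35.1   0.   34.9] z [143.7 145.8 147.7]
16.9833 0.0004934520141253649
cur [0.4818 0.0778 0.2516] yaw -8.3 tilt 0.11 | move [ 6.21 -0.   11.85] twist -0.0
REST EDGE 5511 L [-46.  -44.2 -16.7  10.3  12.2] W [-33.   16.2  33. ] z [144.2 145.8 147.2]
-32 12.12 -24 11.95 -16 -1.65 16 -1.37 24 12.14 32 12.12
```

View pics/wrist10.png

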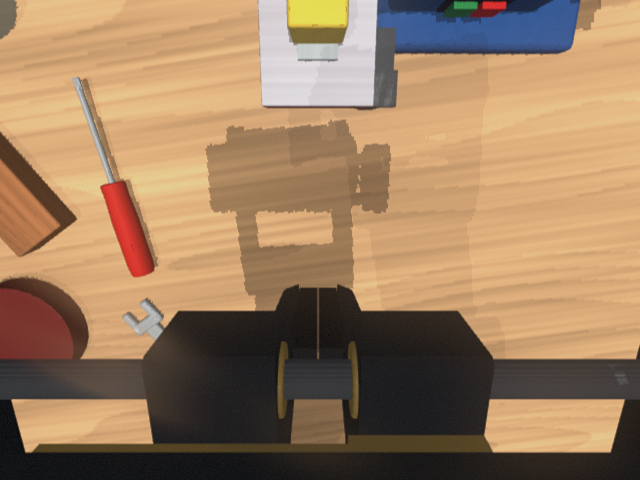

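The gauge is standing upright on the rest (handle 288–348, foot at (318,52)), centred, and the arm is clear.

```bash
python3 -c "
from rig import r
print(r.hand_in())"
```

```text
the job is handed in; nothing more can be done
None
```

The yellow gauge stands upright on the rest, centred and let go, with its blade nipped in a gap measured at about 3 mm; the job is handed in (about 17 s on the robot's clock), and no verdict was returned.

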